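# Click the wrapping machine's heat wheel up to the third step and start it

### The arm

A 7-joint arm with a two-finger parallel gripper is mounted at the origin on the work surface. World frame = base frame: x ahead of the robot, y to its left, z up, the work surface at z = 0. Lengths are in m, angles in rad, forces in N, time in s.
With the tool pointing down it reaches from about 0.4 to 0.925 m from the base axis. Payload 5.6 kg.
Tool frame: the origin (TCP) lies at the very end of the fingers, on their centre line; the grasp point (between the pads) lies 19 mm behind it; z points along the fingers, y is the line along which they close (so a half turn about z gives the same grasp; the last joint's range is limited). The gripper opens to 85 mm and grips with 20 to 120 N. Pads are 22 mm wide; open, the fingers measure 114 mm over their backs; the gripper's body (76 mm by 85 mm) begins 54 mm behind the grasp point. The pads swing forward as they close: fully open they stand 13 mm farther back than shut.
Start: joints at [-1.387, 0.468, -0.012, 1.603, 0.006, 1.071, -0.056], TCP at [0.146, 0.633, 0.231] pointing down, gripper open.
Joint ranges: [-2.53, 2.53], [-0.31, 2.02], [-1.57, 1.55], [0.28, 2.44], [-1.29, 4.43], [0.15, 1.84], [-2.92, 2.92]. Speed limits (rad/s): [2.57, 2.57, 3.14, 3.14, 3.14, 3.14, 3.14].

### API

Orientations are given as a rotation vector (axis times angle).
In Python, from plant import * gives the robot as it stands. The module is installed in compiled form; this text tells all that it offers.
- The arm moves only by the shell command python3 -m jog 'ROWS' [FORCE]. ROWS is JSON, a list of rows, each a list of 5 numbers: the shift along the tool's x, y, z in mm, then the turn about the tool's z in rad, then the opening, from -1 (shut) to 1 (fully open). In form: [[tx, ty, tz, roll, jaw], ...]. A call has 1 to 12 rows; each row is the pose to reach, as a shift and turn from the pose commanded when the call began, along the tool's axes at that moment; what a row does not reach only later rows make up. A row lasts 1/8 s, in which the tool goes at most 62.5 mm and 10.7 degrees, less where a joint would pass 70% of its speed; a pose out of reach is approached as far as the arm can. A call with a gripper value outside its range is refused whole. The fingers move at their own pace and stop on an object; FORCE is the grip in N (left out, the last holds). Time passes only in rows, so rows that repeat a pose let the fingers close. It gives the time, the measured TCP pose, the force, the opening and the grip force at its end, in the units of the state.
- get_obs(): the state, without advancing time (a new reading comes with each control period).
- read_camera(name): name is "side" or "top"; returns the picture (384x512x3 uint8, red, green, blue); there is no depth.
- calibration(name): a dict with "intrinsics" (3x3 intrinsics, pixels), "rvec" (rotation vector, rad) and "tvec" (3), from world to camera coordinates, as OpenCV has them. Camera axes: x right, y down, z forward; pixel columns grow to the right and rows downward; lengths in m; the calibration is good to about 2 mm. A picture is of the moment at which its call begins. calibration takes no time and is no camera call.
- close_job(): hands the job in; it is judged then, once.
The state is a dict: "t": time; "joints": joint angles; "joint_velocities": joint speeds; "joint_torque": joint torques, N m; "ee_pos": TCP position; "tool_rot": TCP orientation; "force": force on the tool from outside, world axes, zero at the start; "wrist_torque": the same for the moment, N m; "width": finger opening in m; "grip_force": force on a finger pad.
Only numpy, scipy, OpenCV 4.12 (cv2) and the standard library are available. Lean on these libraries where they do the work, as an engineer would, in place of code of your own. Each camera call takes 0.05 s, during which the arm holds its last target. There are 200 camera calls.

### The job

The next cheese gets a thicker film: set the heat of the hand wrapping machine to the third of its four clicks, counted from your side, by rolling the top of the wider of its two knurled wheels away from you (towards the film roll) with a fingertip, click by click, until its white line sits at the third tick. Then press the round start button between the wheels all the way down and let it come up again. Leave the narrow wheel's setting alone, and do not move or lift any of the food and other things standing around.

Things in the scene. Friction and masses are not known exactly. Their poses are not given: they have to be found in the camera images.
- heat_wheel (a joint): angle (rad) of the heat wheel, the WIDER of two black knurled thumbwheels, 80 mm diameter, 30 mm wide, level axle. Clicks at 0, 0.419, 0.838, 1.257 (24 degrees, 17 mm of rim each), stops just beyond; starts in the first or second click; grows as its top rolls to the back. About 1.3 N along the rim turns it out of a click; past half-way it moves on into the next; let go, it stays there
- heat_unit: fixed grey unit, 100 mm front to back x 48 mm wide x 70 mm high, in which the heat wheel is sunk so that only its upper part shows; origin at the centre of its underside, x to the back. It can be left or right of the button. The axle is sprung: pressed from above, the wheel sinks up to 5 mm (4.5 N at first, 12 N at the bottom); a press of 5 to 12 N grips well
- heat_crest (a point): fixed point: highest point of the unpressed heat wheel, mid-width, 16 mm above the flat top of its unit and 8 mm above the round cheeks (64 mm diameter, concentric) on either side of the wheel. z up, x from the robot's side of the machine to its back (the way the top must roll), y along the axle
- heat_mark (a point): white line across the heat wheel's rim, mid-width, 40 mm from the axle; turns with the wheel. At the four clicks it lies 36 and 12 degrees before the top, 12 (the one wanted) and 36 degrees behind it; four dark ticks on the cheeks show these places
- time_wheel (a joint): angle (rad) of the NARROW knurled wheel, 80 mm diameter, only 12 mm wide, in a like unit on the other side of the button; turns stiffly without clicks: to be left as it is
- time_crest (a point): highest point of the narrow wheel, mid-width; axes as for heat_crest. 200 mm from heat_crest, mid-way between them is the button
- time_mark (a point): the white line on the narrow wheel's rim, 40 mm from its axle
- start (a joint): travel (m) of the start button: 0 up, 0.006 fully down; about 1.5 N to begin, 5 N at the bottom; springs up again
- start_top (a point): centre of the top of the start button, a grey round cap of 36 mm diameter, 90 mm above the table, that moves straight down; z up
- machine: hand wrapping machine, fixed to the table: steel base 340 mm deep (its x) x 360 mm wide x 20 mm high, origin at the centre of its underside; its x points from the robot's side to its back. Wheel units and button stand in a row along its front part, 105 mm before the centre; behind them a low dark hot plate (top 52 mm above the table) and, at the back, a film roll (up to 121 mm high)
- jar: bystander, loose: glass jar of red sauce with a metal lid, 64 dia x 95 high (mm); origin at the centre of its underside; leave it where it stands
- tub: bystander, loose: orange plastic food tub with lid, 92 dia x 64 high (mm); origin at the centre of its underside; leave it where it stands
- cheese: bystander, loose: small cheese block lying on the machine's hot plate, 75 x 60 x 36 (mm); origin at the centre of its underside; leave it where it stands
- block: bystander, loose: labelled cheese block on the table, 90 x 55 x 50 (mm); origin at the centre of its underside; leave it where it stands
- weight: bystander, loose: brass scale weight with a knob, 40 dia x 48 high (mm); origin at the centre of its underside; leave it where it stands
- tape: bystander, loose: roll of brown tape lying flat, 84 dia x 24 high (mm); origin at the centre of its underside; leave it where it stands
- can: bystander, loose: small tin can, 66 dia x 75 high (mm); origin at the centre of its underside; leave it where it stands

How it is judged:
By the outcome, as a careful person would: the job done as asked, in the order asked, and still so for the second after the job is handed in, with the robot touching nothing.
It also fails if it takes over 42 s, if anything falls off the work surface, if the arm or the gripper's body presses on something with over 40 N, if the wrist force passes 120 N, or if a joint passes its speed limit or range.

## Working session

There is one attempt and no reset: what is moved stays moved. The work goes in short steps, Python scripts to look and compute and a shell command to move; the robot and the scene stay as the last step left them, time stands still between calls to the robot, and variables do not carry over. Pictures are saved under pics/ and viewed, at most 10 in all, crops included, and the job is handed in when it is done.

```bash
mkdir -p pics; cat > h.py <<'E'
from plant import *
import numpy as np, cv2
def cal(n):
    c=calibration(n);K=np.array(c["intrinsics"],float);R=cv2.Rodrigues(np.array(c["rvec"],float))[0];t=np.array(c["tvec"],float).ravel();return K,R,t
def ray(n,u,v):
    K,R,t=cal(n);return -R.T@t,R.T@np.linalg.inv(K)@np.array([u,v,1.])
def onplane(n,u,v,z):
    o,d=ray(n,u,v);return o+d*(z-o[2])/d[2]
def proj(n,p):
    K,R,t=cal(n);q=K@(R@np.array(p)+t);return q[:2]/q[2]
def tri(a,b):
    A=[];r=[]
    for n,(u,v) in (a,b) if 0 else (("top",a),("side",b)):
        o,d=ray(n,u,v);d=d/np.linalg.norm(d);P=np.eye(3)-np.outer(d,d);A.append(P);r.append(P@o)
    return np.linalg.lstsq(np.vstack(A),np.hstack(r),rcond=None)[0]
def totool(p):
    s=get_obs();R=cv2.Rodrigues(np.array(s["tool_rot"],float))[0];return R.T@(np.array(p)-s["ee_pos"])*1000
E
python3 - <<'E'
from h import *
for n in("top","side"):
    im=read_camera(n);cv2.imwrite(f"pics/{n}0.png",cv2.resize(im[...,::-1],(800,600),interpolation=cv2.INTER_CUBIC));cv2.imwrite(f"/tmp/{n}0.png",im[...,::-1]);print(ray(n,256,192))
s=get_obs();print(s["t"],s["ee_pos"],cv2.Rodrigues(np.array(s["tool_rot"]))[0].round(3))
E
```

```text
(array([0.40297316, 0.04192548, 1.07105672]), array([ 1.41248141e-01, -8.63806530e-04, -9.90052963e-01]))
(array([ 0.177532  , -0.49737425,  0.69400061]), array([ 0.45627297,  0.61385709, -0.64447423]))
0.1 [0.14607931 0.6328644  0.23042232] [[-0.974  0.225 -0.   ]
 [ 0.225  0.974 -0.002]
 [-0.    -0.002 -1.   ]]
```

View pics/top0.png

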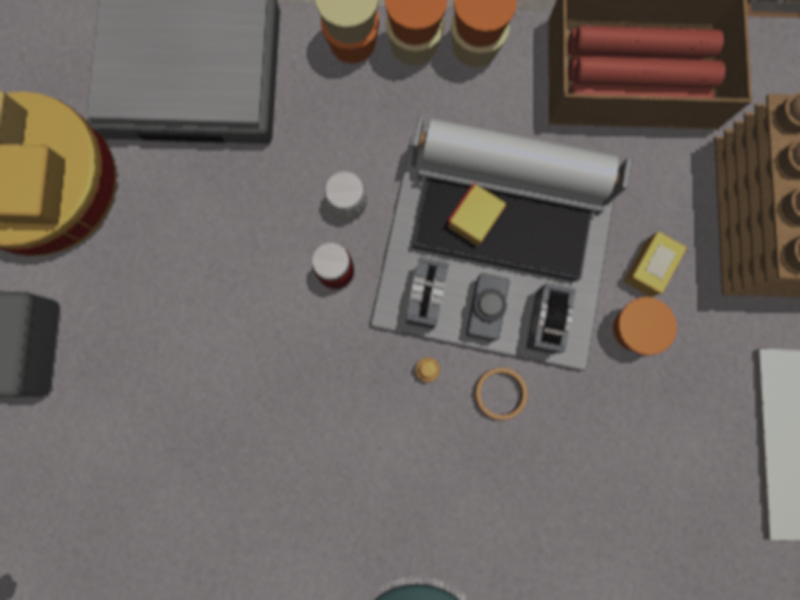

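View pics/side0.png

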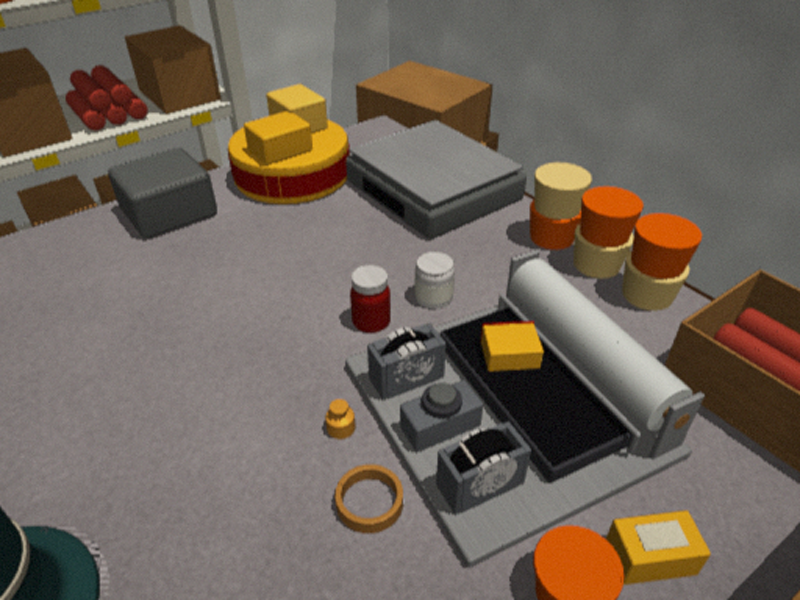

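The top view shows the machine with the narrow wheel at left (428,290), the button at (489,303) and the wide heat wheel at right (553,317). Its white line lies on the robot's side of the top, near (553,331). I'll crop closer in both views.

```bash
python3 - <<'E'
from h import *
a=cv2.imread("/tmp/top0.png")[160:240,232:392];b=cv2.imread("/tmp/side0.png")[200:330,215:345]
cv2.imwrite("pics/topc.png",cv2.resize(a,None,fx=5,fy=5,interpolation=cv2.INTER_CUBIC))
cv2.imwrite("pics/sidec.png",cv2.resize(b,None,fx=4.5,fy=4.5,interpolation=cv2.INTER_CUBIC))
E
```

```text
(no output)
```

View pics/topc.png

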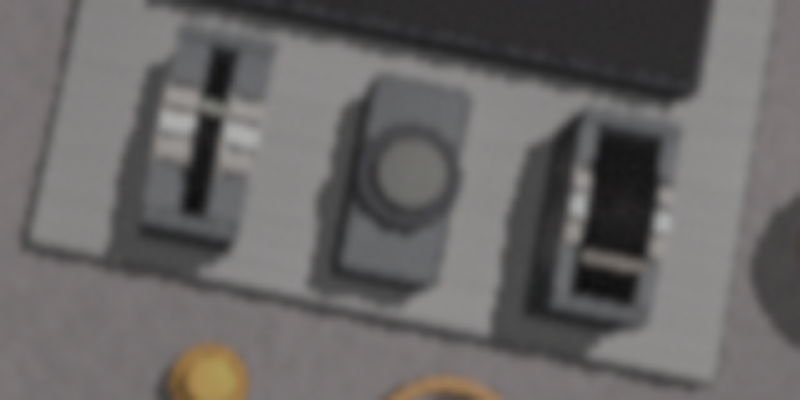

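View pics/sidec.png

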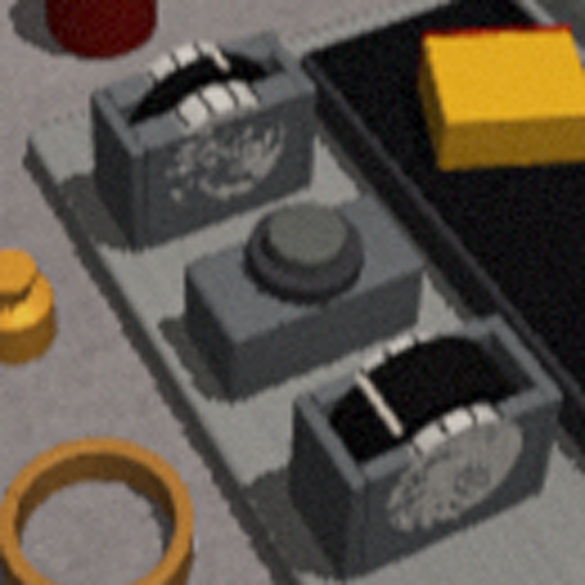

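```bash
python3 - <<'E'
from h import *
T=lambda u,v:((u+.5)/5+231.5,(v+.5)/5+159.5)
S=lambda u,v:((u+.5)/4.5+214.5,(v+.5)/4.5+199.5)
m=tri(T(612,261),S(380,405)); print("mark",m, tri(T(582,258),S(360,376)),tri(T(642,265),S(400,434)))
b=tri(T(411,174),S(310,236));print("button",b,onplane("top",*T(411,174),.09),onplane("side",*S(310,236),.09))
tm=tri(T(211,107),S(222,61));print("tmark",tm)
p,q=[onplane("top",*T(*x),.02) for x in((25,243),(712,383))]
d=p-q;print("base edge",p,q,np.linalg.norm(d)); 
y=d/np.linalg.norm(d);x=np.array([y[1],-y[0],0])
print("xaxis",x,np.arctan2(x[1],x[0]))
b=b.copy()
for sgn in(-1,1):
    c=b+sgn*.1*y; c[2]=.106;print("crest",c,(m-c)@x,(m-c)@y,proj("top",c),(proj("top",c)-[231.5,159.5])*5,(proj("side",c)-[214.5,199.5])*4.5)
c=b-.1*y
for k in(-36,-12,12,36):
    a=np.radians(k);g=c+x*.04*np.sin(a);g[2]=.066+.04*np.cos(a);print(k,g)
E
```

```text
mark [ 0.50040438 -0.19241892  0.09607049] [ 0.50164255 -0.17792219  0.09832334] [ 0.49873439 -0.20686488  0.09450497]
button [ 0.54180967 -0.09878766  0.08366738] [ 0.54103241 -0.09795154  0.09      ] [ 0.53790625 -0.10287652  0.09      ]
tmark [ 5.68518089e-01 -3.90731991e-04  1.01793797e-01]
base edge [0.50969215 0.08945227 0.02      ] [ 0.44809962 -0.26150859  0.02      ] 0.3563245289426394
xaxis [ 0.98494726 -0.17285515  0.        ] -0.1737277245953533
crest [ 0.52452416 -0.19728238  0.106     ] -0.02459738482912976 0.000621024046766299 [356.77923541 201.58555233] [626.39617705 210.42776165] [437.84796734 368.10697186]
crest [ 5.59095190e-01 -2.92929474e-04  1.06000000e-01] -0.024597384829129723 -0.19937897595323373 [273.66047443 184.7896857 ] [210.80237216 126.44842849] [207.69752697  62.88064467]
-36 [ 0.50136666 -0.19321831  0.09836068]
-12 [ 0.51633288 -0.19584484  0.1051259 ]
12 [ 0.53271544 -0.19871992  0.1051259 ]
36 [ 0.54768166 -0.20134645  0.09836068]
```

```bash
python3 - <<'E'
from h import *
for p in((.44,.35,.2),(.54,.05,.2),(.516,-.1955,.13)): print(totool(p).round(1))
E
```

```text
[-350.  -209.5   30.8]
[-514.9 -479.3   31.2]
[-546.7 -723.8  101.6]
```

```bash
python3 -m jog '[[-350,-210,20,-0.05,-1],[-350,-210,20,-0.05,-1],[-350,-210,20,-0.05,-1],[-350,-210,20,-0.05,-1],[-350,-210,20,-0.05,-1],[-350,-210,20,-0.05,-1],[-350,-210,20,-0.05,-1],[-515,-480,20,-0.05,-1],[-515,-480,20,-0.05,-1],[-515,-480,20,-0.05,-1],[-515,-480,20,-0.05,-1],[-515,-480,20,-0.05,-1]]' 40; python3 - <<'E'
from h import *
s=get_obs();print(cv2.Rodrigues(np.array(s["tool_rot"]))[0].round(3));print(totool((.5155,-.1955,.13)))
E
```

```text
t: 1.6
ee_pos: [0.539, 0.0517, 0.2112]
tool_rot: [-0.277, -3.129, -0.0]
force: [1.1, 0.8, -0.4]
width: 0.0003
grip_force: 0.0
[[-0.984  0.176 -0.   ]
 [ 0.176  0.984  0.   ]
 [ 0.     0.    -1.   ]]
[ -20.30417421 -247.46967326   81.15770079]
```

```bash
python3 -m jog '[[-20,-247,0,0,-1],[-20,-247,0,0,-1],[-20,-247,0,0,-1],[-20,-247,0,0,-1],[-20,-247,40,0,-1],[-20,-247,76,0,-1],[-20,-247,76,0,-1],[-20,-247,76,0,-1]]'; python3 - <<'E'
from h import *
print(totool((.5155,-.1955,.106)),get_obs()["force"])
for n,(x,y,w,h) in(("top",(300,150,110,90)),("side",(215,200,130,130))):
    im=read_camera(n)[y:y+h,x:x+w,::-1];cv2.imwrite(f"pics/{n}1.png",cv2.resize(im,None,fx=4.5,fy=4.5,interpolation=cv2.INTER_CUBIC))
E
```

```text
t: 2.6
ee_pos: [0.5157, -0.1933, 0.1363]
tool_rot: [0.277, 3.128, -0.0]
force: [0.7, 0.1, 0.4]
width: 0.0001
grip_force: 0.0
[-0.14445386 -2.1869406  30.25908399] [0.6888852  0.08920729 0.39973159]
```

View pics/side1.png

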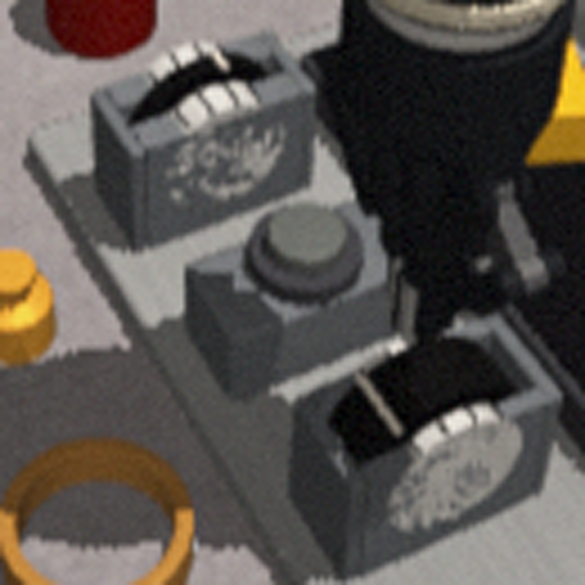

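The side view shows the fingertips at about (415,330), just above and behind the wheel's centre, with the white line at (380,405) still at the first tick. Now I'll lower onto it.

```bash
python3 -m jog '[[0,-2,20,0,-1],[0,-2,27,0,-1],[0,-2,29,0,-1],[0,-2,31,0,-1],[0,-2,31,0,-1]]'
```

```text
t: 3.32
ee_pos: [0.5152, -0.1951, 0.1049]
tool_rot: [0.277, 3.128, -0.0]
force: [-0.7, -0.6, 2.0]
width: -0.0
grip_force: 0.9
```

```bash
python3 -m jog '[[0,0,1,0,-1],[0,0,2,0,-1],[0,0,2,0,-1]]'
```

```text
t: 3.7
ee_pos: [0.5151, -0.1951, 0.1027]
tool_rot: [0.277, 3.128, -0.0]
force: [-1.0, 0.0, 4.1]
width: -0.0004
grip_force: 2.5
```

```bash
python3 -m jog '[[0,0,1,0,-1],[0,0,2,0,-1],[0,0,2,0,-1]]'
```

```text
t: 4.08
ee_pos: [0.5153, -0.1952, 0.101]
tool_rot: [0.277, 3.128, -0.0]
force: [-0.3, 1.8, 6.9]
width: 0.0
grip_force: 3.7
```

```bash
python3 -m jog '[[-3,0,0.5,0,-1],[-6,0,0.5,0,-1],[-9,0,0.5,0,-1],[-12,0,0.5,0,-1],[-15,0,0.5,0,-1],[-17,0,0.5,0,-1],[-17,0,0.5,0,-1]]';python3 -m jog '[[0,0,-5,0,-1],[0,0,-20,0,-1],[17,0,-20,0,-1],[17,0,-20,0,-1]]'; python3 - <<'E'
from h import *
for n,(x,y,w,h) in(("side",(215,200,130,130)),):
    im=read_camera(n)[y:y+h,x:x+w,::-1];cv2.imwrite(f"pics/{n}2.png",cv2.resize(im,None,fx=4.5,fy=4.5,interpolation=cv2.INTER_CUBIC))
E
```

```text
t: 4.95
ee_pos: [0.5327, -0.1983, 0.1008]
tool_rot: [0.277, 3.127, -0.0]
force: [0.5, 0.6, 10.0]
width: 0.0
grip_force: 4.4
t: 5.45
ee_pos: [0.5136, -0.1951, 0.1201]
tool_rot: [-0.278, -3.128, -0.0]
force: [-0.2, 0.7, 0.0]
width: -0.0003
grip_force: 0.0
```

View pics/side2.png

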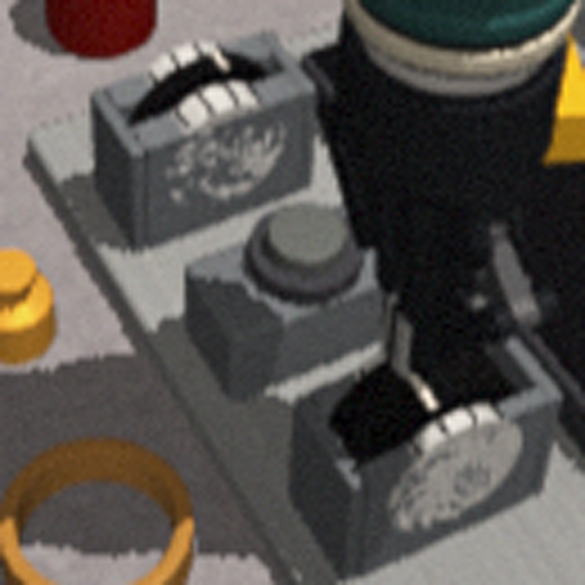

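The line's near end moved from (400,434) to (435,405), which is one click, so the wheel is at the second tick. I'll repeat the same stroke.

```bash
python3 -m jog '[[0,0,12,0,-1],[0,0,16,0,-1],[0,0,18,0,-1],[0,0,20,0,-1],[0,0,20,0,-1],[0,0,20,0,-1]]'
```

```text
t: 6.25
ee_pos: [0.5161, -0.1953, 0.1009]
tool_rot: [0.277, 3.127, -0.0]
force: [-0.8, 0.4, 9.8]
width: -0.0001
grip_force: 4.5
```

```bash
python3 -m jog '[[-3,0,0,0,-1],[-6,0,0,0,-1],[-9,0,0,0,-1],[-12,0,0,0,-1],[-15,0,0,0,-1],[-17,0,0,0,-1],[-17,0,0,0,-1]]';python3 -m jog '[[0,0,-5,0,-1],[0,0,-25,0,-1],[10,60,-25,0,-1],[10,98,-25,0,-1],[10,98,-25,0,-1]]'; python3 - <<'E'
from h import *
for n,(x,y,w,h) in(("top",(300,150,110,90)),("side",(215,200,130,130)),):
    im=read_camera(n)[y:y+h,x:x+w,::-1];cv2.imwrite(f"pics/{n}3.png",cv2.resize(im,None,fx=4.5,fy=4.5,interpolation=cv2.INTER_CUBIC))
for k in(-12,12,36):
    a=np.radians(k);x=np.array([.985,-.173,0]);c=np.array([.524,-.197,.066]);y=np.array([.173,.985,0])
    print(k,[((proj("side",c+x*.04*np.sin(a)+[0,0,.04*np.cos(a)]+s*.015*y)-[214.5,199.5])*4.5).round() for s in(-1,1)])
print(totool((.541,-.0985,.09)))
E
```

```text
t: 7.12
ee_pos: [0.533, -0.1983, 0.1009]
tool_rot: [0.277, 3.127, -0.0]
force: [-0.6, 0.9, 7.8]
width: -0.0001
grip_force: 4.2
t: 7.75
ee_pos: [0.5392, -0.0959, 0.1243]
tool_rot: [-0.268, -3.129, -0.002]
force: [-0.1, -0.7, -0.1]
width: 0.0002
grip_force: 0.0
-12 [array([439., 405.]), array([399., 350.])]
12 [array([475., 389.]), array([433., 335.])]
36 [array([505., 386.]), array([463., 332.])]
[-2.08452694  1.90764164 34.47921082]
```

View pics/side3.png

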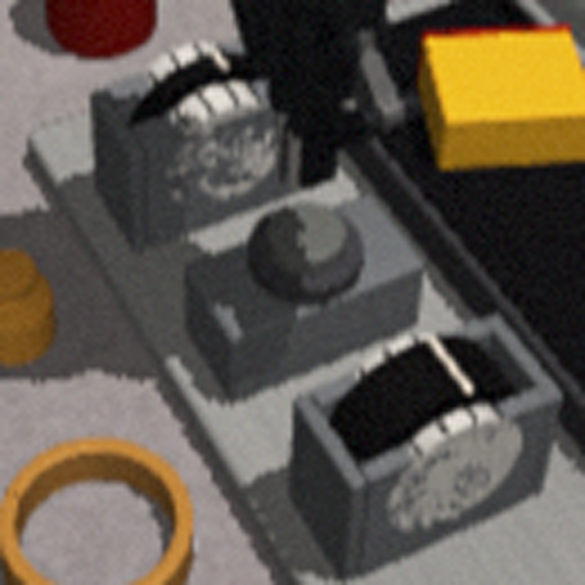

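The white line now runs from (433,338) to (470,392), matching the predicted third tick. Next is the button.

```bash
python3 -m jog '[[-2,1,20,0,-1],[-2,1,30,0,-1],[-2,1,34,0,-1],[-2,1,36,0,-1],[-2,1,38,0,-1],[-2,1,40,0,-1],[-2,1,40,0,-1]]'
```

```text
t: 8.72
ee_pos: [0.541, -0.0999, 0.0851]
tool_rot: [0.278, 3.129, -0.001]
force: [-2.6, -3.5, 3.9]
width: 0.0
grip_force: 2.1
```

```bash
python3 -m jog '[[0,0,1,0,-1],[0,0,2,0,-1],[0,0,3,0,-1],[0,0,3,0,-1],[0,0,3,0,-1]]'
```

```text
t: 9.35
ee_pos: [0.5412, -0.0998, 0.0838]
tool_rot: [0.278, 3.129, 0.001]
force: [-7.8, -1.8, 21.6]
width: -0.0003
grip_force: 10.4
```

That's hard on the bottom (21 N at z = 0.084). Now I'll lift and check.

```bash
python3 -m jog '[[0,0,-5,0,-1],[0,0,-40,0,-1],[0,0,-90,0,-1],[0,0,-130,0,-1],[60,0,-130,0,-1],[120,0,-130,0,-1],[120,0,-130,0,-1],[120,0,-130,0,-1]]'; python3 - <<'E'
from h import *
for n in("top","side"):
    im=read_camera(n)[...,::-1];cv2.imwrite(f"pics/{n}4.png",cv2.resize(im,(800,600)))
a=cv2.imread("pics/top4.png")[150:450,300:700];b=cv2.imread("pics/side4.png")[300:600,320:720]
cv2.imwrite("pics/end.png",np.vstack([a,b]))
E
```

```text
t: 10.35
ee_pos: [0.424, -0.0775, 0.2123]
tool_rot: [0.276, 3.127, 0.001]
force: [-0.3, -1.0, 0.3]
width: 0.0001
grip_force: 0.0
```

View pics/end.png

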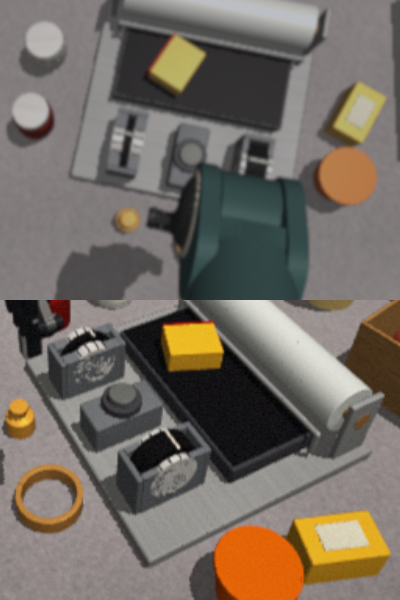

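The heat wheel's line is still at the third tick, near (172,440) in the lower half. The button is up and nothing has been disturbed.

```bash
python3 -c "
from plant import *
print(close_job())"
```

```text
the job is handed in; nothing more can be done
None
```

The heat wheel sits at its third click, and the start button was then pressed to the bottom and came back up; the narrow wheel and the things standing around looked undisturbed in the last pictures, and I handed the job in at about 10.5 s.

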